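Set the index ring to the red stud and confirm

ROBOT

A 7-joint arm with a two-finger parallel gripper is mounted at the origin on the work surface. World frame = base frame: x ahead of the robot, y to its left, z up, the work surface at z = 0. Lengths are in m, angles in rad, forces in N, time in s.
With the tool pointing down it reaches from about 0.425 to 0.925 m from the base axis. Payload 6.8 kg.
Tool frame: the origin (TCP) lies midway between the tips of the shut fingers; the grasp point (between the pads) lies 19 mm behind it; z points along the fingers, y is the line along which they close (so a half turn about z gives the same grasp; the last joint's range is limited). The gripper opens to 85 mm and grips with 20 to 120 N. Pads are 22 mm wide; open, the fingers measure 114 mm over their backs; the gripper's body (76 mm by 85 mm) begins 54 mm behind the grasp point. The pads swing forward as they close: fully open they stand 13 mm farther back than shut.
Start: joints at [-0.108, 0.477, 0.022, 1.555, -0.011, 1.109, -0.083], TCP at [0.675, 0, 0.231] pointing down, gripper open.
Joint ranges: [-2.96, 2.96], [-0.34, 2.1], [-1.41, 1.46], [0.24, 2.44], [-1.37, 4.51], [0.17, 1.92], [-2.96, 2.96]. Speed limits (rad/s): [2.39, 2.39, 3.14, 3.14, 3.14, 3.14, 3.14].

INTERFACE

Orientations are given as a unit quaternion [w, x, y, z].
In Python, from workcell import bot, viewer, job gives the robot as it stands. The module is installed in compiled form; this text tells all that it offers.
- The arm moves only by the shell command python3 -m handwheel 'ROWS' [OPENING] [FORCE]. ROWS is JSON, a list that holds one entry, the list of rows, each a list of 6 numbers: the shift along the tool's x, y, z in mm, then the turn, a rotation vector about the tool's x, y, z in degrees. A call has 1 to 12 rows; each row shifts and turns the commanded pose from where the row before left it, along the tool's axes as they then stand; what a row does not reach is not made up. A row lasts 1/10 s, in which the tool goes at most 50 mm and 8.59 degrees, less where a joint would pass 70% of its speed; a pose out of reach is approached as far as the arm can. A call with a gripper value outside its range is refused whole. OPENING is the opening, from -1 (shut) to 1 (fully open), set as the call begins (- or left out, the last holds). The fingers move at their own pace and stop on an object; FORCE is the grip in N (left out, the last holds). Time passes only in rows, so rows that do not move let the fingers close. It gives the time, the measured TCP pose, the force and the opening at its end, in the units of the state.
- bot.get_obs(): the state, without advancing time (a new reading comes with each control period).
- viewer.grab_frame(name): name is "scene" or "side" or "wrist"; returns a dict with "image" (400x640x3 uint8, blue, green, red), "fx", "fy", "cx", "cy" (pixels), "world_from_camera" (4x4, takes a point from camera to world coordinates). Camera axes: x right, y down, z forward; pixel columns grow to the right and rows downward; lengths in m; the calibration is good to about 2 mm. A picture is of the moment at which its call begins. There is no depth.
- job.job_done(): hands the job in, once; it reports no verdict.
Trained networks look in the newest picture that a camera, given by its name, has taken for a name from the list of things; names that differ only in an ending like _2 or _b are one class to them, and where a whole thing is asked for, a point or a joint stands for the part that bears it (a point fixed in the world has none). Each returns a list of dicts, best first, with "score" (0 to 1); they miss things now and then, are a little off and sometimes report something else, mostly with a low value. They report only what shows in the picture. A call takes as long as a camera call.
- viewer.recognise(target, camera): "box" ([left, top, right, bottom] in pixels, round what is visible of it).
- viewer.mark_of(target, camera): "centre" ([column, row] in pixels: a listed point, or the origin of a listed thing).
The state is a dict: "clock": time; "joint_pos": joint angles; "qd": joint speeds; "effort": joint torques, N m; "eef_pos": TCP position; "tcp_rot": TCP orientation; "contact_force": force on the tool from outside, world axes, zero at the start; "ft_torque": the same for the moment, N m; "gripper_width": opening from 0.0 (shut) to 1.0 (fully open).
Only numpy, scipy, OpenCV 4.12 (cv2) and the standard library are available. Lean on these libraries where they do the work, as an engineer would, in place of code of your own. Each camera call takes 0.05 s, during which the arm holds its last target. There are 200 camera calls.

TASK

On the rotary dial, push the orange lever around its arc, without pinching it, until the yellow pointer on the ring points at the middle of the red stud (not the blue one). Then press the green button on the grey console to confirm the setting. Leave the oil bottle, the pliers and the brass collar where they are.

Things in the scene. Friction and masses are not known exactly. Their poses are not given: they have to be found in the camera images.
- dial: Fixed round dark steel plate, 270 mm diameter, 30 mm high, with a white tick scale. Origin: centre of its underside, on the vertical axis the ring turns about. At joint ring = 0 the lever and pointer lie along the dial's +x axis; two straight slots for the studs run at y = +108 and y = -108 mm in its frame.
- ring (a joint): Angle (rad) of the bright aluminium ring (168 mm diameter, top 43 mm above the table) that turns on the dial, counter-clockwise seen from above positive, from -2.2 to 2.2. It starts within 0.4 of 0. Stiff friction: about 3 N at the lever turns it and it stays where it is left, without coasting.
- pointer_tip (a point): Tip of the small yellow pointer (5 mm wide) on the ring, 97 mm from the axis, 44 mm above the table, on the same radial line as the lever. Its x axis points radially outward along the pointer.
- lever_top (a point): Centre of the top of the upright orange lever, 72 mm from the axis and 105 mm above the table. The lever is a block 28 mm long radially, 14 mm thick along the arc, standing from 49 to 105 mm above the table on a steel arm (18 mm wide, top at 49 mm) that is part of the ring. The frame's x axis points radially outward. The lever may be pushed on either face; fingers that squeeze its left and right halves at once count as pinching.
- red_stud_top (a point): Top centre of the red stud, 18 mm diameter, fixed in one of the two slots of the dial, about 108 to 112 mm from the ring's axis, top 40.5 mm above the table. The mark to set. It lies roughly 75 to 105 degrees to one side or the other of the dial's +x axis.
- blue_stud_top (a point): Top centre of the blue stud, same size, fixed in the other slot: the setting of another part, not wanted.
- confirm (a joint): Travel (m) of the green spring button, 0 = up, 0.006 = fully down; about 5 N presses it fully down; it springs back.
- confirm_top (a point): Centre of the top of the green button (32 mm diameter, top 72 mm above the table, in a black housing 48 mm wide, 62 mm above the table) on the fixed grey console (90 x 80 x 50 mm). It is pressed straight down.
- oil_bottle: Loose clear bottle, 66 mm diameter, 150 mm tall; bystander. Origin: centre of its underside, z up.
- pliers: Loose pliers with red handles lying flat, about 140 mm long, 14 mm high; bystander. Origin at the joint, x towards the jaws.
- collar: Loose brass collar, 48 mm diameter, 22 mm high; bystander. Origin: centre of its underside.

How it is judged:
On the way, in this order (a step that is already met when the one before it is completed fails the run):
1. the pointer is at the red stud (y of red_stud_top in the frame of pointer_tip between -0.006 and 0.006 m and x of red_stud_top in the frame of pointer_tip above -0.02 m and velocity of joint ring between -0.1 and 0.1 rad/s), for 0.3 s.
2. the green button is pressed while the pointer is at the red stud (y of red_stud_top in the frame of pointer_tip between -0.006 and 0.006 m and x of red_stud_top in the frame of pointer_tip above -0.02 m and value of joint confirm above 0.0035 m), for 0.05 s.
At the end, for the whole second after the job is handed in: The line of the pointer passes within 6 mm of the centre of the red stud, on the stud's side, the ring at rest; the button was pressed at least 3.5 mm after that and has sprung back; bottle, pliers and collar within 20 mm of where they were (y of red_stud_top in the frame of pointer_tip between -0.006 and 0.006 m and x of red_stud_top in the frame of pointer_tip above -0.02 m and value of joint confirm below 0.0015 m and velocity of joint ring between -0.05 and 0.05 rad/s and distance of each of oil_bottle, pliers, collar from where it was at the start of the episode below 0.02 m); the robot touches nothing.
It fails at once if the lever is pinched: more than 8 N from the fingers on both its halves at once (contact force between each of ring_c3, ring_c4 and the fingers above 8 N).
It fails at once if the oil bottle lifted, carried, knocked over or moved more than 20 mm (distance of oil_bottle from where it was at the start of the episode above 0.02 m or angle between oil_bottle's own z axis and vertical above 0.5 rad).
It fails at once if the pliers lifted, carried, knocked over or moved more than 20 mm (distance of pliers from where it was at the start of the episode above 0.02 m or angle between pliers's own z axis and vertical above 0.5 rad).
It fails at once if the brass collar lifted, carried, knocked over or moved more than 20 mm (distance of collar from where it was at the start of the episode above 0.02 m or angle between collar's own z axis and vertical above 0.5 rad).
It also fails if it takes over 48 s, if anything falls off the work surface, if the arm or the gripper's body presses on something with over 40 N, if the wrist force passes 120 N, or if a joint passes its speed limit or range.

## Working session

There is one attempt and no reset: what is moved stays moved. The work goes in short steps, Python scripts to look and compute and a shell command to move; the robot and the scene stay as the last step left them, time stands still between calls to the robot, and variables do not carry over. Pictures are saved under pics/ and viewed, on a budget of 10 in all, crops included, one or two more only if the job needs it, and the job is handed in when it is done.

```bash
mkdir -p pics; cat > h.py <<'E'
import numpy as np, cv2
from workcell import bot, viewer, job
def ray(f,p):
    T=np.array(f["world_from_camera"]); d=T[:3,:3]@np.array([(p[0]-f["cx"])/f["fx"],(p[1]-f["cy"])/f["fy"],1.]); return T[:3,3],d/np.linalg.norm(d)
def onz(f,p,z):
    o,d=ray(f,p); return o+d*(z-o[2])/d[2]
def tri(rs):
    A=sum(np.eye(3)-np.outer(d,d) for o,d in rs); b=sum((np.eye(3)-np.outer(d,d))@o for o,d in rs); return np.linalg.solve(A,b)
E
python3 - <<'E'
from h import *
np.set_printoptions(precision=4,suppress=True)
Z=dict(dial=0,pointer_tip=.044,lever_top=.105,red_stud_top=.0405,blue_stud_top=.0405,confirm_top=.072,oil_bottle=0,pliers=.007,collar=0)
ims=[];R={k:[] for k in Z}
for c in("scene","side","wrist"):
    f=viewer.grab_frame(c); ims.append(f["image"]); cv2.imwrite(f"pics/a_{c}.png",f["image"])
    for k,z in Z.items():
        m=viewer.mark_of(k,c)
        if m: print(c,k,round(m[0]["score"],2),np.round(m[0]["centre"]),onz(f,m[0]["centre"],z)); 
        if m and m[0]["score"]>.4: R[k].append(ray(f,m[0]["centre"]))
for k in R:
    if len(R[k])>1: print("tri",k,tri(R[k]))
print(bot.get_obs())
E
```

```text
scene dial 0.78 [344. 223.] [0.5786 0.0521 0.    ]
scene pointer_tip 0.62 [364. 240.] [0.6656 0.0361 0.044 ]
scene lever_top 0.71 [361. 219.] [0.6415 0.0401 0.105 ]
scene blue_stud_top 0.44 [314. 244.] [ 0.5958 -0.0633  0.0405]
scene oil_bottle 0.58 [196. 279.] [ 0.4721 -0.3235  0.    ]
scene pliers 0.91 [227. 327.] [ 0.6208 -0.3343  0.007 ]
scene collar 0.53 [437. 190.] [0.6603 0.313  0.    ]
side dial 0.75 [297. 256.] [0.5704 0.0538 0.    ]
side pointer_tip 0.87 [267. 218.] [0.6705 0.0295 0.044 ]
side lever_top 0.61 [272. 204.] [0.6446 0.0366 0.105 ]
side red_stud_top 0.4 [270. 273.] [0.5698 0.1453 0.0405]
side blue_stud_top 0.45 [317. 209.] [ 0.5916 -0.0598  0.0405]
side confirm_top 0.72 [277. 358.] [0.4394 0.2876 0.072 ]
side oil_bottle 0.77 [410. 184.] [ 0.4617 -0.3151  0.    ]
side pliers 0.72 [358. 162.] [ 0.6213 -0.3158  0.007 ]
wrist dial 0.86 [242. 133.] [0.574  0.0431 0.    ]
wrist pointer_tip 0.86 [316. 145.] [0.6726 0.0322 0.044 ]
wrist lever_top 0.75 [290. 150.] [0.6481 0.0357 0.105 ]
wrist blue_stud_top 0.67 [254. 222.] [ 0.5914 -0.0669  0.0405]
tri dial [ 0.5746  0.0488 -0.0035]
tri pointer_tip [0.6693 0.0329 0.0488]
tri lever_top [0.645  0.0373 0.1073]
tri blue_stud_top [ 0.5932 -0.0639  0.039 ]
tri oil_bottle [ 0.4658 -0.3235 -0.0083]
tri pliers [ 0.6226 -0.3304 -0.0008]
{'clock': 1.5, 'joint_pos': array([-0.1081,  0.477 ,  0.0224,  1.5554, -0.0115,  1.1093, -0.0831]), 'qd': array([-0.0008, -0.0006,  0.0001, -0.0012, -0.0008,  0.0005,  0.0002]), 'effort': array([ -0.    , -59.632 ,   1.6064, -28.1542,   0.0124,   0.0016,
        -0.    ]), 'eef_pos': array([0.675 , 0.    , 0.2313]), 'tcp_rot': array([-0.    ,  0.7071,  0.7071,  0.    ]), 'contact_force': array([-0.1835,  0.2338,  0.7646]), 'ft_torque': array([-0.0321,  0.0414,  0.0082]), 'gripper_width': 0.9991174556637407}
```

```bash
python3 - <<'E'
from h import *
i=[cv2.imread(f"pics/a_{c}.png") for c in("scene","side")]
cv2.imwrite("pics/b.png",np.vstack([i[0][150:380,150:500],i[1][120:390,200:550]]).repeat(1,0))
E
```

```text
(no output)
```

View pics/b.png

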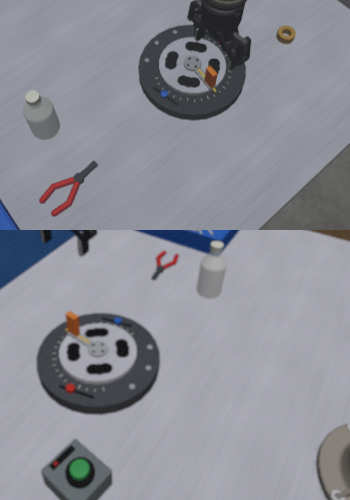

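View pics/a_wrist.png

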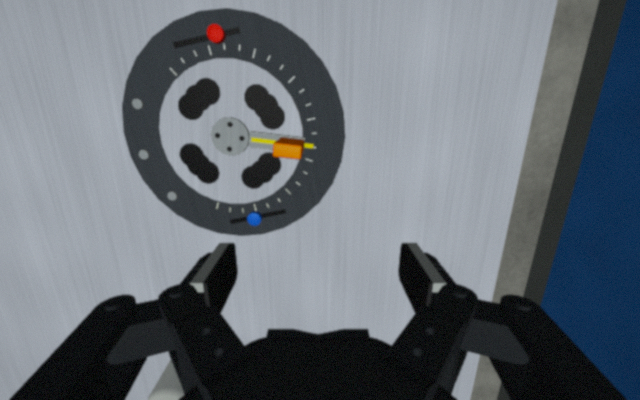

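Side crop: red stud by the console, blue opposite. Wrist view: red (215,32), blue (254,218), pointer tip (313,146), hub (230,136). The lever has to go counter-clockwise, and the fingers are well clear of the bystanders.

```bash
python3 - <<'E'
from h import *
np.set_printoptions(precision=4,suppress=True)
f=viewer.grab_frame("wrist"); g=viewer.grab_frame("side"); s=viewer.grab_frame("scene")
c=onz(f,(230,136),.046); r=onz(f,(215,32),.0405); b=onz(f,(254,218),.0405); p=onz(f,(314,146),.044)
print(c,r,b,p,np.linalg.norm(p-c),np.linalg.norm(r-c))
a=lambda v:np.degrees(np.arctan2(v[1],v[0]))
print("ang p r b",a(p-c),a(r-c),a(b-c))
print("side: red",onz(g,(270,267),.0405),"hub",onz(g,(297,239),.046),"scene hub",onz(s,(343,214),.046))
for q in("confirm_top","red_stud_top"):print(viewer.mark_of(q,"side")[:2],viewer.mark_of(q,"wrist")[:2])
print("btn",onz(g,(280,357),.072))
E
```

```text
[0.5727 0.0432 0.046 ] [0.5652 0.1516 0.0405] [ 0.5922 -0.0614  0.0405] [0.6701 0.0314 0.044 ] 0.0981557125076418 0.10877990101685445
ang p r b -6.928973521806004 93.96072467772342 -79.41865738345743
side: red [0.5788 0.1344 0.0405] hub [0.5741 0.0464 0.046 ] scene hub [0.5781 0.045  0.046 ]
[{'centre': [276.4, 360.0], 'score': 0.6}] []
[{'centre': [265.4, 274.2], 'score': 0.5}] []
btn [0.4358 0.2843 0.072 ]
```

```bash
python3 -m handwheel '[[[0,-17,0,0,0,3.5],[0,-17,0,0,0,3.5],[0,0,20,0,0,0],[0,0,20,0,0,0],[0,0,20,0,0,0],[0,0,0,0,0,0],[0,0,30,0,0,0],[0,0,30,0,0,0],[0,0,25,0,0,0],[0,0,16,0,0,0],[0,0,0,0,0,0]]]' -1 40
python3 - <<'E'
from h import *
f=viewer.grab_frame("wrist"); cv2.imwrite("pics/c.png",f["image"])
E
```

```text
clock: 2.95
eef_pos: [0.64, 0.001, 0.0688]
tcp_rot: [-0.001, 0.749, 0.663, -0.001]
contact_force: [-1.5, 0.6, 0.5]
gripper_width: 0.001
```

View pics/c.png

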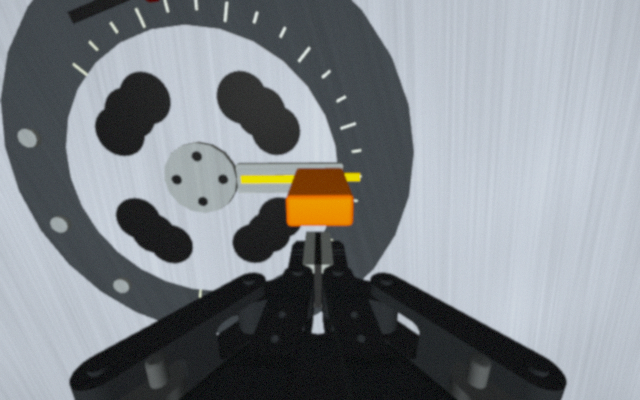

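The fingers are shut and stand in line behind the lever (lever about (320,198), finger tips (318,240)), with the pointer still untouched. Next I push it.

```bash
python3 -m handwheel '[[[15,0,0,0,0,0],[6.3,1.5,0,0,0,-5],[6.3,1.5,0,0,0,-5],[6.3,1.5,0,0,0,-5],[6.3,1.5,0,0,0,-5],[6.3,1.5,0,0,0,-5],[6.3,1.5,0,0,0,-5],[6.3,1.5,0,0,0,-5],[6.3,1.5,0,0,0,-5],[6.3,1.5,0,0,0,-5],[6.3,1.5,0,0,0,-5],[0,0,0,0,0,0]]]'
python3 - <<'E'
from h import *
np.set_printoptions(precision=4,suppress=True)
f=viewer.grab_frame("wrist"); cv2.imwrite("pics/d.png",f["image"])
o=bot.get_obs()["eef_pos"]; c=np.array([.574,.045]); v=o[:2]-c; print(v,np.hypot(*v),np.degrees(np.arctan2(v[1],v[0])))
for k,z in(("pointer_tip",.044),("lever_top",.105),("red_stud_top",.0405)):
  m=viewer.mark_of(k,"wrist")
  if m: p=onz(f,m[0]["centre"],z); print(k,m[0],p,np.degrees(np.arctan2(*(p[:2]-c)[::-1])))
E
```

```text
clock: 4.2
eef_pos: [0.6414, 0.08, 0.072]
tcp_rot: [0.001, 0.398, 0.917, 0.001]
contact_force: [-0.1, 0.2, -0.0]
gripper_width: -0.001
[0.0675 0.035 ] 0.07603910120561562 27.38207799812028
pointer_tip {'centre': [353.0, 201.1], 'score': 0.69} [0.6457 0.1077 0.044 ] 41.15239587576101
lever_top {'centre': [313.5, 243.5], 'score': 0.55} [0.6268 0.0916 0.105 ] 41.42741365242938
red_stud_top {'centre': [306.6, 46.9], 'score': 0.75} [0.5626 0.1539 0.0405] 95.96780945152582
```

View pics/d.png

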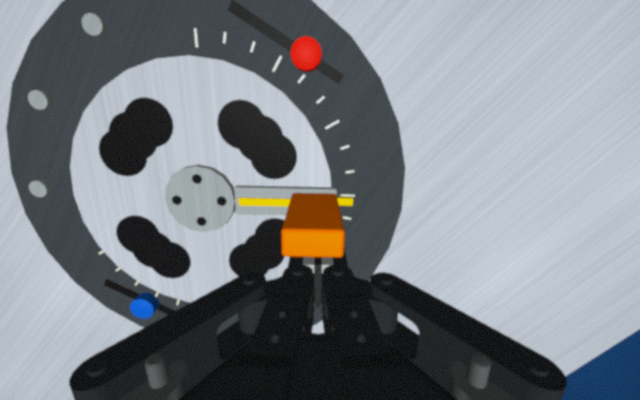

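The lever follows. The pointer tip is at (353,201), about 42°, and red at (306,52), about 95°, so I push about 45° more and then look.

```bash
python3 -m handwheel '[[[6.3,1.5,1,0,0,-5],[6.3,1.5,1,0,0,-5],[6.3,1.5,1,0,0,-5],[6.3,1.5,0,0,0,-5],[6.3,1.5,0,0,0,-5],[6.3,1.5,0,0,0,-5],[6.3,1.5,0,0,0,-5],[6.3,1.5,0,0,0,-5],[6.3,1.5,0,0,0,-5],[0,0,0,0,0,0]]]'
python3 - <<'E'
from h import *
np.set_printoptions(precision=4,suppress=True)
f=viewer.grab_frame("wrist"); cv2.imwrite("pics/e.png",f["image"])
c=np.array([.574,.045])
for k,z in(("pointer_tip",.044),("lever_top",.105),("red_stud_top",.0405)):
  m=viewer.mark_of(k,"wrist")
  if m: p=onz(f,m[0]["centre"],z); print(k,m[0],p,np.degrees(np.arctan2(*(p[:2]-c)[::-1])))
E
```

```text
clock: 5.4
eef_pos: [0.5979, 0.1163, 0.0681]
tcp_rot: [0.001, 0.017, 1.0, 0.001]
contact_force: [0.8, 0.2, 0.5]
gripper_width: 0.001
pointer_tip {'centre': [354.4, 204.6], 'score': 0.97} [0.5817 0.1395 0.044 ] 85.37178258352576
lever_top {'centre': [313.7, 246.7], 'score': 0.95} [0.5781 0.1145 0.105 ] 86.66537036593526
red_stud_top {'centre': [371.5, 173.7], 'score': 0.64} [0.5627 0.1506 0.0405] 96.0847135368535
```

View pics/e.png

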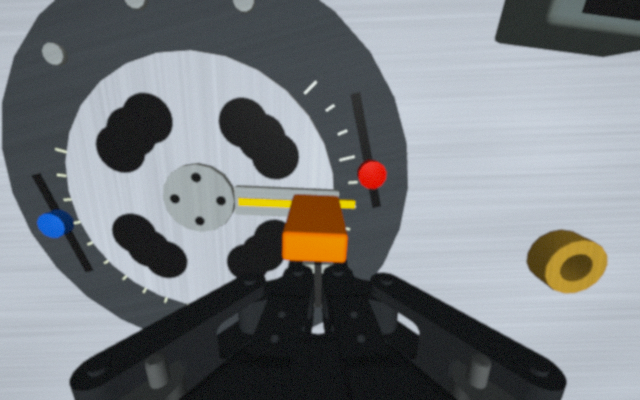

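Pointer tip is at (355,205) and red at (373,173), so about 10.5° remain. The collar, at (567,262), is clear.

```bash
python3 -m handwheel '[[[6.3,1.5,0,0,0,-5],[6.0,1.5,0,0,0,-5],[0,0,0,0,0,0],[0,0,0,0,0,0]]]'
cat > m.py <<'E'
from h import *
import sys
np.set_printoptions(precision=4,suppress=True)
f=viewer.grab_frame("wrist"); cv2.imwrite(f"pics/{sys.argv[1]}.png",f["image"])
P={}
for k,z in(("pointer_tip",.044),("lever_top",.105),("red_stud_top",.0405),("confirm_top",.072)):
  m=viewer.mark_of(k,"wrist")
  if m: P[k]=onz(f,m[0]["centre"],z)[:2]; print(k,m[0],P[k])
for c in([.574,.045],[.5727,.0432]):
  u=P["pointer_tip"]-c; u/=np.hypot(*u); d=P["red_stud_top"]-P["pointer_tip"]; print("x,y mm",1e3*d@u,1e3*(u[0]*d[1]-u[1]*d[0]))
E
python3 m.py g
```

```text
clock: 6.0
eef_pos: [0.5848, 0.1181, 0.0671]
tcp_rot: [-0.0, -0.068, 0.998, -0.0]
contact_force: [0.5, 1.8, -1.0]
gripper_width: 0.001
pointer_tip {'centre': [357.5, 206.2], 'score': 0.59} [0.5652 0.1402]
lever_top {'centre': [315.1, 246.3], 'score': 0.95} [0.5648 0.1136]Traceback (most recent call last):
  File "m.py", line 10, in <module>
    u=P["pointer_tip"]-c; u/=np.hypot(*u); d=P["red_stud_top"]-P["pointer_tip"]; print("x,y mm",1e3*d@u,1e3*(u[0]*d[1]-u[1]*d[0]))
                                             ~^^^^^^^^^^^^^^^^
KeyError: 'red_stud_top'
```

View pics/g.png

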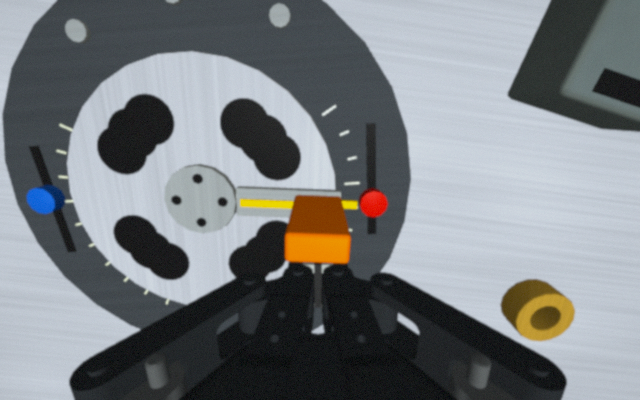

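Pointer tip is at (357,205) and the red centre at (372,203), so it is about 2 mm short. I'll nudge it, back off, rise and look.

```bash
python3 -m handwheel '[[[1.5,0.3,0,0,0,-1],[0,0,0,0,0,0],[-15,0,0,0,0,0],[-15,0,0,0,0,0],[0,0,-30,0,0,0],[0,0,-40,0,0,0],[0,0,-30,0,0,0],[0,0,0,0,0,0],[0,0,0,0,0,0]]]'
sed -i 's/^for c in/if len(sys.argv)>2: quit()\nfor c in/' m.py; python3 m.py i 1
python3 -c "
import cv2;i=cv2.imread('pics/i.png');cv2.imwrite('pics/i2.png',i)"
```

```text
clock: 7.15
eef_pos: [0.6131, 0.1232, 0.1678]
tcp_rot: [0.0, -0.078, 0.997, -0.0]
contact_force: [0.1, -0.6, -1.2]
gripper_width: -0.001
pointer_tip {'centre': [346.0, 139.2], 'score': 0.88} [0.562  0.1416]
lever_top {'centre': [315.7, 145.0], 'score': 0.82} [0.5641 0.1133]
red_stud_top {'centre': [354.7, 140.3], 'score': 0.65} [0.562  0.1504]
confirm_top {'centre': [570.5, 1.3], 'score': 0.83} [0.4347 0.2836]
```

View pics/i.png

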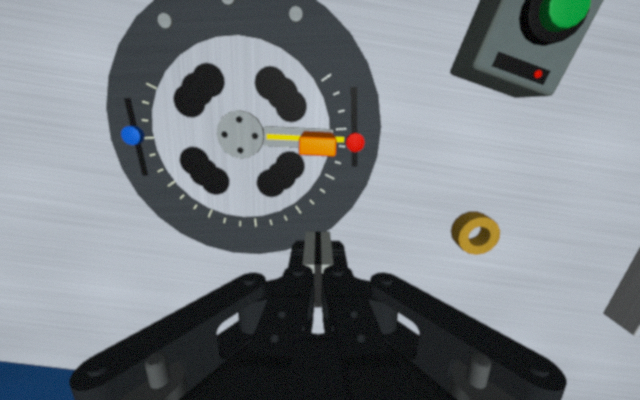

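Pointer tip (345,140) and red stud (355,142) are now in line from the hub (240,134). I'll quantify this by colour fit and work out the button move.

```bash
python3 - <<'E'
from h import *
from scipy.spatial.transform import Rotation as Ro
np.set_printoptions(precision=4,suppress=True)
f=viewer.grab_frame("wrist"); h=cv2.cvtColor(f["image"],cv2.COLOR_BGR2HSV)
def pts(lo,hi,x0,x1,y0,y1):
    m=cv2.inRange(h,lo,hi)[y0:y1,x0:x1]; y,x=np.nonzero(m); return np.c_[x+x0,y+y0].astype(float)
ye=pts((23,120,100),(35,255,255),250,350,120,155); re=np.r_[pts((0,150,90),(6,255,255),340,370,125,160),pts((172,150,90),(180,255,255),340,370,125,160)]
Y=np.array([onz(f,p,.044)[:2] for p in ye]); r=onz(f,re.mean(0),.0385)[:2]
vx,vy,x0,y0=cv2.fitLine(Y.astype(np.float32),cv2.DIST_HUBER,0,.001,.001).ravel()
u=np.array([vx,vy]); u*=np.sign(u[1])
d=r-[x0,y0]; print(len(ye),len(re),re.mean(0),"along",d@u*1e3,"off line mm",1e3*(u[0]*d[1]-u[1]*d[0]))
for c in([.574,.045],[.5727,.0432]):
  w=r-c; w/=np.hypot(*w); print("angle diff deg", np.degrees(np.arctan2(u[0]*w[1]-u[1]*w[0],u@w)), "tip",1e3*(Y[np.argsort(Y[:,1])[-20:]]-c).mean(0),"red",1e3*(r-c))
o=bot.get_obs(); q=o["tcp_rot"]; R=Ro.from_quat([q[1],q[2],q[3],q[0]])
b=np.array([.436,.285,o["eef_pos"][2]]); print(o["eef_pos"],"to button tool mm",1e3*R.inv().apply(b-o["eef_pos"]))
E
```

```text
236 296 [355.0338 143.4223] along 54.88350908104185 off line mm -2.87789907512083
angle diff deg -1.3289512525482055 tip [-11.1067  93.5202] red [-10.2847 106.043 ]
angle diff deg -2.1060491504366943 tip [-9.8067 95.3202] red [ -8.9847 107.843 ]
[0.6124 0.123  0.1661] to button tool mm [148.9065 187.6414   0.3028]
```

```bash
python3 -m handwheel '[[[-15,15,-20,0,0,0],[-15,15,-20,0,0,0],[-15,10,-20,0,0,0],[-15,0,0,0,0,0],[0,0,0,0,0,0],[0,0,0,0,0,0]]]'
python3 m.py k; python3 - <<'E'
from h import *
f=viewer.grab_frame("wrist"); T=np.array(f["world_from_camera"]); print(T[:3,2:]); i=f["image"]
o=T[:3,3]; p=T[:3,:3].T@(np.array([.564,.13,.044])-o); x,y=int(f["fx"]*p[0]/p[2]+f["cx"]),int(f["fy"]*p[1]/p[2]+f["cy"]); print(x,y)
x0=min(max(0,x-110),420);y0=min(max(0,y-80),240); print(x0,y0)
cv2.imwrite("pics/k2.png",cv2.resize(i[y0:y0+160,x0:x0+220],None,fx=3.5,fy=3.5,interpolation=cv2.INTER_CUBIC))
E
```

```text
clock: 8.05
eef_pos: [0.6654, 0.1716, 0.2261]
tcp_rot: [-0.001, -0.078, 0.997, -0.0]
contact_force: [-1.1, 0.1, -0.3]
gripper_width: -0.003
pointer_tip {'centre': [301.7, 77.7], 'score': 0.7} [0.5618 0.1371]
lever_top {'centre': [276.3, 67.9], 'score': 0.94} [0.5629 0.1183]
red_stud_top {'centre': [312.1, 80.5], 'score': 0.64} [0.5625 0.1485]
x,y mm 11.249010685599865 -2.2298240728009446
x,y mm 11.283527558563133 -2.0480143152646275
[[ 0.28979191  0.5908022 ]
 [ 0.04514698  0.15920649]
 [-0.95602427  0.36969893]]
295 78
185 0
```

View pics/k2.png

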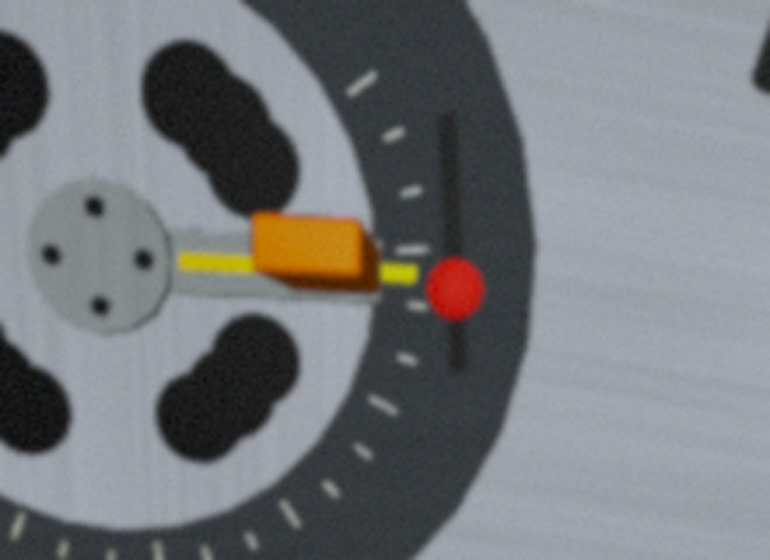

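Close-up from nearly straight above: pointer tip at crop (418,273), red centre at (456,288). The line passes about 4 mm beyond the centre (counter-clockwise). That is inside 6 mm with little margin, so I'll nudge it back about 3 mm from the other face.

```bash
python3 -m handwheel '[[[35,-10,0,0,0,0],[35,-10,0,0,0,0],[35,-10,0,0,0,0],[30,-8.5,0,0,0,0],[0,0,0,0,0,3],[0,0,40,0,0,0],[0,0,40,0,0,0],[0,0,40,0,0,0],[0,0,25,0,0,0],[0,0,13,0,0,0],[0,0,0,0,0,0],[0,0,0,0,0,0]]]'
python3 m.py l
```

```text
clock: 9.55
eef_pos: [0.5395, 0.1132, 0.0703]
tcp_rot: [0.001, -0.052, 0.999, 0.0]
contact_force: [0.3, 0.6, 0.7]
gripper_width: -0.0
pointer_tip {'centre': [352.3, 260.5], 'score': 0.78} [0.5614 0.1388]
lever_top {'centre': [317.1, 331.0], 'score': 0.59} [0.5659 0.1151]
red_stud_top {'centre': [368.3, 261.5], 'score': 0.65} [0.563  0.1508]
x,y mm 11.669188386363443 -3.221115510641105
x,y mm 11.718852744904598 -3.035462579669557
```

View pics/l.png

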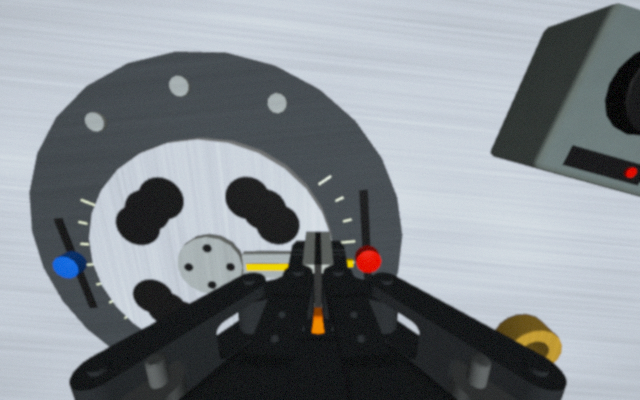

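```bash
python3 -m handwheel '[[[-4,0,0,0,0,0],[-2.5,0,0,0,0,0],[0,0,0,0,0,0],[0,0,0,0,0,0]]]'; python3 m.py m1 | grep mm; python3 -m handwheel '[[[-1.5,0,0,0,0,0],[0,0,0,0,0,0],[0,0,0,0,0,0]]]'; python3 m.py m2|grep mm
```

```text
clock: 10.2
eef_pos: [0.5453, 0.1136, 0.0693]
tcp_rot: [-0.0, -0.052, 0.999, 0.0]
contact_force: [-0.1, -1.1, 0.1]
gripper_width: 0.001
x,y mm 10.536201532257337 -0.0908749998514782
x,y mm 10.53635418842523 0.07100288722263967
clock: 10.75
eef_pos: [0.5468, 0.1137, 0.0693]
tcp_rot: [0.0, -0.052, 0.999, 0.0]
contact_force: [0.3, 0.7, -0.7]
gripper_width: 0.0
x,y mm 13.06411857481268 -2.12404379994298
x,y mm 13.096206649977626 -1.9162796199729575
```

```bash
cat > y.py <<'E'
import cv2,numpy as np,sys
for n in sys.argv[1:]:
    h=cv2.cvtColor(cv2.imread(f"pics/{n}.png"),cv2.COLOR_BGR2HSV)
    g=lambda m:np.argwhere(m[225:300,340:400]>0).mean(0)+[225,340]
    y=g(cv2.inRange(h,(22,120,90),(36,255,255))); r=g(cv2.inRange(h,(0,150,90),(6,255,255))|cv2.inRange(h,(172,150,90),(180,255,255)))
    print(n,"yellow",y.round(1),"red",r.round(1),"d",(y-r).round(1))
E
python3 y.py l m1 m2; python3 -m handwheel '[[[-1.5,0,0,0,0,0],[0,0,0,0,0,0],[0,0,0,0,0,0]]]'; python3 m.py m3|grep mm; python3 y.py m3
```

```text
l yellow [262.6 349.7] red [259.4 367.9] d [  3.1 -18.1]
m1 yellow [255.9 349.6] red [253.2 368.9] d [  2.8 -19.4]
m2 yellow [254.  349.4] red [251.4 369.1] d [  2.6 -19.7]
clock: 11.3
eef_pos: [0.5481, 0.1139, 0.0692]
tcp_rot: [-0.0, -0.052, 0.999, -0.0]
contact_force: [-0.8, -0.0, 1.2]
gripper_width: -0.004
x,y mm 12.313996890718922 -0.7467036909446699
x,y mm 12.32405076551755 -0.5566494010164312
m3 yellow [252.9 349.2] red [249.6 369.1] d [  3.3 -19.9]
```

```bash
python3 -m handwheel '[[[-1,0,0,0,0,0],[-1,0,0,0,0,0],[0,0,0,0,0,0],[0,0,0,0,0,0]]]'; python3 m.py m4|grep mm; python3 y.py m4
```

```text
clock: 11.95
eef_pos: [0.55, 0.1142, 0.0692]
tcp_rot: [-0.0, -0.052, 0.999, 0.0]
contact_force: [-3.5, 1.0, 2.1]
gripper_width: -0.005
x,y mm 11.158195224622503 4.134960501578943
x,y mm 11.096711689203671 4.297232680120663
m4 yellow [253.8 349.2] red [247.4 369.1] d [  6.4 -19.9]
```

```bash
python3 -m handwheel '[[[6,0,0,0,0,0],[6,0,0,0,0,0],[0,0,-35,0,0,0],[0,0,-45,0,0,0],[0,0,-45,0,0,0],[0,0,-32,0,0,0],[-33,11,0,0,0,0],[-33,11,0,0,0,0],[-33,11,0,0,0,0],[-33,11,0,0,0,0],[0,0,0,0,0,0],[0,0,0,0,0,0]]]'
python3 m.py n; python3 -c "
import cv2
i=cv2.imread('pics/n.png');cv2.imwrite('pics/n2.png',cv2.resize(i[0:160,185:405],None,fx=3.5,fy=3.5,interpolation=cv2.INTER_CUBIC))"
```

```text
clock: 13.4
eef_pos: [0.6649, 0.1705, 0.2257]
tcp_rot: [-0.0, -0.052, 0.999, -0.0]
contact_force: [-1.3, 0.2, 0.4]
gripper_width: 0.005
pointer_tip {'centre': [303.2, 84.8], 'score': 0.96} [0.567  0.1437]
lever_top {'centre': [267.4, 76.0], 'score': 0.63} [0.5673 0.1153]
red_stud_top {'centre': [426.1, 163.3], 'score': 0.7} [0.6386 0.2972]
x,y mm 148.06771967358466 -82.30249642667377
x,y mm 149.2167599944352 -80.20043057341417
```

View pics/n2.png

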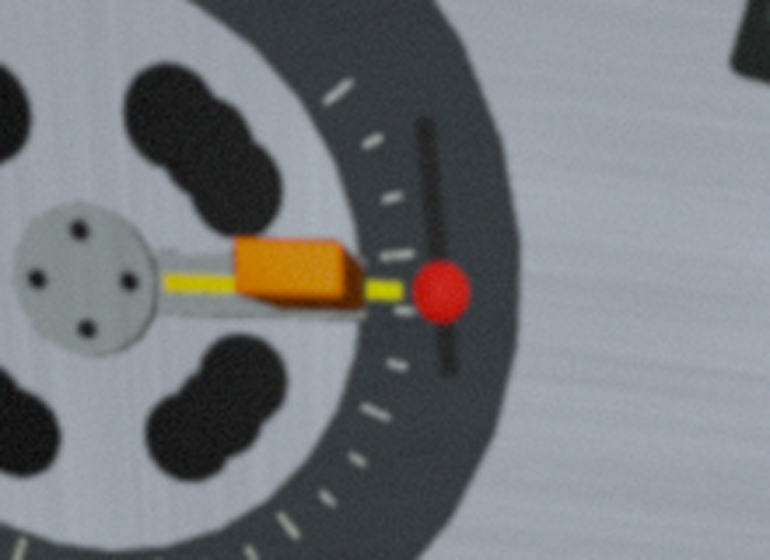

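The pointer line runs (165,283) to (402,291) and extends to the red centre at (441,292), so it is aligned. Now the button.

```bash
python3 -m handwheel '[[[36,23,0,0,0,0],[36,23,0,0,0,0],[36,23,0,0,0,0],[36,23,0,0,0,0],[36,23,0,0,0,0],[36,22,0,0,0,0],[0,0,0,0,0,0],[0,0,40,0,0,0],[0,0,40,0,0,0],[0,0,40,0,0,0],[0,0,16,0,0,0],[0,0,0,0,0,0]]]'
python3 - <<'E'
from h import *
f=viewer.grab_frame("side"); i=f["image"]; print(bot.get_obs()["eef_pos"])
cv2.imwrite("pics/o.png",cv2.resize(i[250:400,180:400],None,fx=3,fy=3))
E
```

```text
clock: 14.85
eef_pos: [0.4347, 0.2822, 0.0881]
tcp_rot: [-0.002, -0.052, 0.999, -0.001]
contact_force: [0.7, 0.6, 1.1]
gripper_width: 0.002
[0.43563599 0.28323491 0.08983778]
```

View pics/o.png

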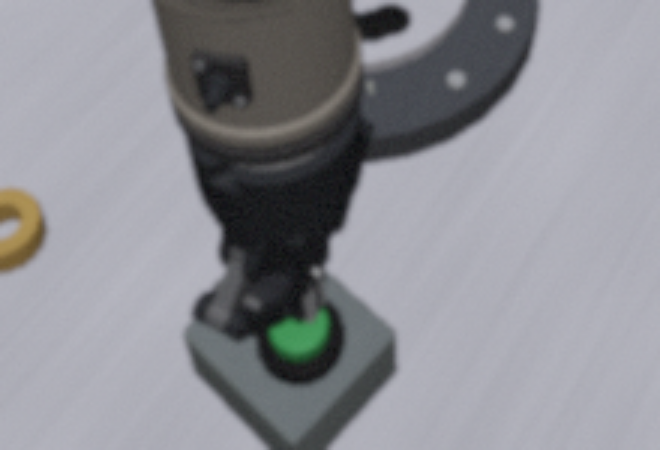

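The finger tips stand just above the green button (crop (305,315) against the button at (298,335)), so I press.

```bash
python3 -m handwheel '[[[0,0,10,0,0,0],[0,0,5,0,0,0],[0,0,3,0,0,0],[0,0,2,0,0,0],[0,0,0,0,0,0],[0,0,0,0,0,0]]]'
```

```text
clock: 15.5
eef_pos: [0.4361, 0.2841, 0.0707]
tcp_rot: [0.0, -0.052, 0.999, 0.0]
contact_force: [-0.5, -0.3, 2.4]
gripper_width: -0.001
```

```bash
python3 -m handwheel '[[[0,0,2,0,0,0],[0,0,1.5,0,0,0],[0,0,0,0,0,0],[0,0,0,0,0,0]]]'; python3 -m handwheel '[[[0,0,1.5,0,0,0],[0,0,0,0,0,0],[0,0,0,0,0,0]]]'
```

```text
clock: 15.9
eef_pos: [0.4361, 0.2842, 0.067]
tcp_rot: [0.0, -0.052, 0.999, 0.0]
contact_force: [0.6, -0.3, 4.5]
gripper_width: 0.002
clock: 16.2
eef_pos: [0.4362, 0.2841, 0.066]
tcp_rot: [0.0, -0.052, 0.999, -0.0]
contact_force: [-0.6, -2.8, 11.5]
gripper_width: -0.002
```

The force jumped to 11.5 N at z 0.066, so the button is at its stop. I'll retreat and do a final check of the dial.

```bash
python3 -m handwheel '[[[0,0,-10,0,0,0],[0,0,-30,0,0,0],[0,0,-40,0,0,0],[0,0,-40,0,0,0],[0,0,-40,0,0,0],[-36,-23,0,0,0,0],[-36,-23,0,0,0,0],[-36,-23,0,0,0,0],[-36,-23,0,0,0,0],[-36,-23,0,0,0,0],[-36,-22,0,0,0,0],[0,0,0,0,0,0]]]'
python3 m.py p; python3 -c "
import cv2
i=cv2.imread('pics/p.png');cv2.imwrite('pics/p2.png',i[0:240,100:640])"
```

```text
clock: 17.4
eef_pos: [0.6691, 0.1649, 0.2238]
tcp_rot: [0.0, -0.048, 0.999, -0.001]
contact_force: [-0.1, -1.1, -1.1]
gripper_width: 0.004
pointer_tip {'centre': [306.9, 81.7], 'score': 0.6} [0.5679 0.1424]
lever_top {'centre': [271.0, 71.6], 'score': 0.95} [0.5676 0.1135]
red_stud_top {'centre': [316.4, 76.4], 'score': 0.62} [0.5613 0.1521]
x,y mm 10.0454287908878 5.99286117230562
x,y mm 9.959343248745173 6.134859955777293
```

View pics/p2.png

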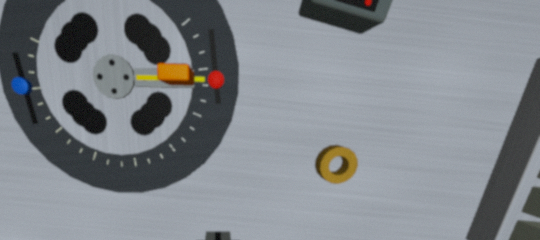

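By eye the pointer line, (136,77) to (204,79), meets red at (216,79). The network's red mark lies about 3 px above the visible stud and gives 6 mm, so I'll settle the disagreement by colour.

```bash
python3 - <<'E'
from h import *
f=viewer.grab_frame("wrist"); h=cv2.cvtColor(f["image"],cv2.COLOR_BGR2HSV)
def pts(m,x0,x1): y,x=np.nonzero(m[60:100,x0:x1]); return np.c_[x+x0,y+60].astype(float)
Y=cv2.inRange(h,(23,120,100),(35,255,255)); Rm=cv2.inRange(h,(0,150,90),(6,255,255))|cv2.inRange(h,(172,150,90),(180,255,255))
a=np.array([onz(f,p,.044)[:2] for p in pts(Y,230,258)]).mean(0); b=np.array([onz(f,p,.044)[:2] for p in pts(Y,292,308)]).mean(0)
r=pts(Rm,305,330).mean(0); w=onz(f,r,.0395)[:2]
u=(b-a)/np.hypot(*(b-a)); d=w-b; print(r,a,b,w,"y mm",1e3*(u[0]*d[1]-u[1]*d[0]))
E
```

```text
[310.4079602   84.14427861] [0.56979767 0.07675994] [0.56543732 0.13605574] [0.56389646 0.15270584] y mm 0.3156384201436445
```

```bash
python3 -c "
from workcell import job,bot; print(bot.get_obs()['clock']); print(job.job_done())"
```

```text
17.7
the job is handed in; nothing more can be done
None
```

I set the pointer to the red stud, pressed the green button and handed the job in at 17.7 s. No verdict was reported.

- **Setting:** I pushed the lever counter-clockwise by about 100° with the shut fingers. It went about 4 mm past the stud, so I pushed it back about 3 mm from the other face.
- **Button:** I pressed until the force rose to 11.5 N at z = 0.066, which I took as the button's end stop, then withdrew. I did not look at the button again to see that it had sprung back.
- **Last checks:** A colour fit on the wrist picture put the pointer line about 0.3 mm from the red stud's centre, and my eye agreed. The trained network gave about 6 mm, but its mark for the stud sat about 3 pixels above the visible stud, so I did not use it.
- **Bystanders:** The arm kept well clear of the bottle, pliers and collar. I did not re-measure them at the end; the collar showed in the last picture, apparently untouched.

I viewed 12 pictures, two over the budget of 10.

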